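Find and mark the balance point of a hardwood rail

TASK

Find the balance point of the dark rail on the balancing stand: slide it lengthwise over the stand's steel edge towards the lower dowel with light pushes on its longer overhanging end, never gripping it or lifting it off the stand, until it just tips over by itself once you let go of it. Then set the wooden marking saddle gently astride the rail straight above the steel edge to mark the spot, and leave the rail balanced on the edge, its ends bearing next to nothing on the dowels. Leave the other things on the bench alone.

Things in the scene. Friction and masses are not known exactly. Their poses are not given: they have to be found in the camera images.
- fulcrum (a point): Middle of the top of the upright steel edge (6 mm thick along the rail, 36 mm wide across it, 75 mm above the bench) of the balancing stand. The stand is fixed: a plywood base 400 x 90 x 16 mm with the edge in its middle. y points level along the stand, the way the rail is to be slid (towards the lower dowel), x across it, z up.
- rest: Rear dowel, 20 mm thick, lying across the stand 160 mm behind the steel edge (-y of the fulcrum); its top is level with the edge. Origin on its axis, 10 mm under its top. Guide posts stand either side of it (inner gap 50 mm, 12 mm thick, 30 mm long, up to 106 mm above the bench).
- catch: Front dowel, 20 mm thick, lying across the stand 120 mm ahead of the steel edge (+y of the fulcrum); its top is 14 mm lower than the edge and catches the rail when it tips (by about 0.12 rad). Origin on its axis, 10 mm under its top. The same guide posts stand either side of it.
- rail_middle (a point): Dark hardwood rail, 460 mm long (its y), 44 wide, 30 thick, 0.3 to 0.6 kg; this is the centre of the wood. y: along the rail the way it is slid; z up. Starts level on the rear dowel and the steel edge, its middle 75 to 95 mm behind the edge. Its wood is uneven: the balance point is unknown, up to 45 mm either way from the middle. When it tips its middle stays within 10 mm of its height.
- rail_end (a point): Centre of the rail's free rear end face (44 x 30 mm), to be pushed along +y; 230 mm behind its middle. The rail slides with about 1 to 6 N; more than 15 N from the gripper harms it. While something touches this end, friction there can keep the rail from tipping: back off to see. On tipping this end rises by 20 to 35 mm.
- saddle_tab (a point): Small wooden marking saddle, an inverted U on its legs: plate 64 mm (x) by 26 (y), 6 thick; legs 6 thick, 18 tall, 52 mm apart (4 mm to spare each side of the rail); upright tab on the plate, 12 thick (x), 26 wide (y), 36 tall, to hold it by. 60 mm high, 60 g. This point: middle of the tab, 44 mm above the feet, 26 above the plate's underside. Its y goes along the rail, either way round.
- saddle_under (a point): Middle of the underside of the saddle's plate, where it rests on the rail: 18 mm above its feet.
- sanding_block: Bystander, to be left alone: cork sanding block 60 x 70 x 32 mm; origin under it.
- tape: Bystander, to be left alone: black tape measure, 60 x 62 x 34 mm; origin under it.
- glue: Bystander, to be left alone: glue bottle, 60 mm thick, 170 mm high; origin under it.
- mallet: Bystander, to be left alone: hammer with wooden handle; origin under it.
- offcut: Bystander, to be left alone: wood offcut 50 x 130 x 25 mm; origin under it.
- offcut_wedge: Bystander, to be left alone: small dark wood offcut 45 x 80 x 20 mm; origin under it.
There are look-alikes about, which are no part of the job. Leave any green look-alike of the part that bears saddle_tab alone.

How it is judged:
On the way:
1. the rail has tipped onto the front dowel by itself: nothing of the robot touches it, and the saddle is not yet on it (angle between rail_middle's own z axis and vertical above 0.08 rad and contact force between rail and catch above 0.002 N and contact force between each of the arm, the fingers, saddle and rail below 0.01 N and height (world z) of rail_middle below 0.115 m), for 0.1 s.
At the end, for the whole second after the job is handed in: The saddle rests released astride the rail, its middle within 7 mm of the steel edge along the stand (12 mm across); the rail is at rest on the edge, so nearly balanced that it bears on each dowel with less than 0.3 N (balance point within about 6 to 11 mm of the edge) (y of saddle_under in the frame of fulcrum between -0.007 and 0.007 m and x of saddle_under in the frame of fulcrum between -0.012 and 0.012 m and z of saddle_under in the frame of fulcrum between 0.025 and 0.043 m and angle between the y axis of saddle_tab and the y axis of rail_middle, either way round below 0.2 rad and contact force between saddle and rail above 0.05 N and contact force between rail and stand above 0.5 N and contact force between rail and catch below 0.3 N and contact force between rail and rest below 0.3 N and angle between rail_middle's own z axis and vertical below 0.16 rad and linear speed of each of rail, saddle below 0.02 m/s); the robot touches nothing.
It fails at once if the robot presses or grips the rail with more than 15 N (contact force between any of the fingers, the arm and rail above 15 N).
It fails at once if the rail is lifted off the stand (height (world z) of rail_middle above 0.125 m).
It fails at once if the saddle is dropped or pressed hard onto the rail (more than 20 N) (contact force between saddle and rail above 20 N).
It fails at once if another thing on the bench is shifted by more than 20 mm (distance of any of sanding_block, tape, glue, mallet, offcut, offcut_wedge from where it was at the start of the episode above 0.02 m).
It also fails if it takes over 72 s, if anything falls off the work surface, if the arm or the gripper's body presses on something with over 40 N, if the wrist force passes 120 N, or if a joint passes its speed limit or range.

ROBOT

A 6-joint arm with a two-finger parallel gripper is mounted at the origin on the work surface. World frame = base frame: x ahead of the robot, y to its left, z up, the work surface at z = 0. Lengths are in m, angles in rad, forces in N, time in s.
With the tool pointing down it reaches from about 0.325 to 1 m from the base axis. Payload 5.1 kg.
Tool frame: the origin (TCP) lies at the very end of the fingers, on their centre line; the grasp point (between the pads) lies 19 mm behind it; z points along the fingers, y is the line along which they close (so a half turn about z gives the same grasp; the last joint's range is limited). The gripper opens to 85 mm and grips with 20 to 120 N. Pads are 22 mm wide; open, the fingers measure 114 mm over their backs; the gripper's body (76 mm by 85 mm) begins 54 mm behind the grasp point. The pads swing forward as they close: fully open they stand 13 mm farther back than shut.
Start: joints at [1.159, 0.124, 1.65, -0, 1.367, -0.083], TCP at [0.21, 0.615, 0.231] pointing down, gripper open.
Joint ranges: [-2.61, 2.61], [-1.02, 2.33], [0.03, 2.71], [-1.35, 4.49], [0.32, 2.68], [-2.91, 2.91]. Speed limits (rad/s): [2.57, 2.57, 3.14, 3.14, 3.14, 3.14].

INTERFACE

Orientations are given as a rotation vector (axis times angle).
In Python, from station import read_state, viewer, ticket gives the robot as it stands. The module is installed in compiled form; this text tells all that it offers.
- The arm moves only by the shell command python3 -m pendant 'ROWS'. ROWS is JSON, a list of rows, each an object with "rotation": the turn, a rotation vector about the tool's x, y, z in units of 0.08 rad (1.0 is 0.08 rad), a list of three; "delta_pos": the shift along the tool's x, y, z in units of 4 cm (1.0 is 4 cm), a list of three; "jaw": the opening, from -1 (shut) to 1 (fully open), so that 0 is half open. A call has 1 to 20 rows; each row shifts and turns the commanded pose from where the row before left it, along the tool's axes as they then stand; what a row does not reach is not made up. A row lasts 1/8 s, in which the tool goes at most 62.5 mm and 10.7 degrees, less where a joint would pass 70% of its speed; a pose out of reach is approached as far as the arm can. A call with a number of a shift or a turn outside -1 to 1 is refused whole. A call with a gripper value outside its range is refused whole. The fingers move at their own pace and stop on an object; the grip force is fixed at half the most. Time passes only in rows, so rows that do not move let the fingers close. It gives the time, the measured TCP pose, the force, the opening and the grip force at its end, in the units of the state.
- read_state(): the state, without advancing time (a new reading comes with each control period).
- viewer.get_image(name): name is "side" or "top"; returns the picture (420x560x3 uint8, blue, green, red); there is no depth.
- viewer.get_calibration(name): a dict with "mtx" (3x3 intrinsics, pixels), "k1" (the pictures are not rectified: a ray, as slopes to the right and down, at radius r is drawn at 1 + k1 r^2 times it, then the intrinsics apply), "extrinsics" (4x4, takes a point from world to camera coordinates). Camera axes: x right, y down, z forward; pixel columns grow to the right and rows downward; lengths in m; the calibration is good to about 2 mm. A picture is of the moment at which its call begins. get_calibration takes no time and is no camera call.
- ticket.hand_in(): hands the job in; it is judged then, once.
The state is a dict: "time_s": time; "qpos": joint angles; "qvel": joint speeds; "effort": joint torques, N m; "tool_pos": TCP position; "eef_rot": TCP orientation; "ft_force": force on the tool from outside, world axes, zero at the start; "wrist_torque": the same for the moment, N m; "gripper_width": opening from 0.0 (shut) to 1.0 (fully open); "grasp_force": force on a finger pad.
Only numpy, scipy, OpenCV 4.12 (cv2) and the standard library are available. Lean on these libraries where they do the work, as an engineer would, in place of code of your own. Each camera call takes 0.05 s, during which the arm holds its last target. There are 200 camera calls.

## Working session

There is one attempt and no reset: what is moved stays moved. The work goes in short steps, Python scripts to look and compute and a shell command to move; the robot and the scene stay as the last step left them, time stands still between calls to the robot, and variables do not carry over. Pictures are saved under pics/ and viewed, at most 10 in all, crops included, and the job is handed in when it is done.

```bash
mkdir -p pics; cat > h.py <<'E'
import numpy as np, cv2
from station import read_state, viewer, ticket
def cal(n):
    c=viewer.get_calibration(n); return np.array(c["mtx"]),c["k1"],np.array(c["extrinsics"])
def ray(n,u,v):
    K,k1,E=cal(n); d=cv2.undistortPoints(np.array([[[u,v]]],float),K,np.array([k1,0,0,0.]))[0,0]
    R,t=E[:3,:3],E[:3,3]; return -R.T@t, R.T@np.array([d[0],d[1],1])
def plane(n,u,v,z):
    o,d=ray(n,u,v); return o+d*(z-o[2])/d[2]
def proj(n,p):
    K,k1,E=cal(n); return cv2.projectPoints(np.array([p],float),cv2.Rodrigues(E[:3,:3])[0],E[:3,3],K,np.array([k1,0,0,0.]))[0][0,0]
E
python3 - <<'E'
from h import *
print(read_state())
for n in("top","side"):
    im=viewer.get_image(n); cv2.imwrite(f"pics/{n}0.png",im); print(n,ray(n,280,210))
E
```

```text
{'time_s': 0.0, 'qpos': array([ 1.15941769e+00,  1.24468905e-01,  1.65164075e+00, -1.28763567e-05,
        1.36749853e+00, -8.25697009e-02]), 'qvel': array([-0.00126834,  0.00082438, -0.0023032 ,  0.00128541,  0.00016687,
       -0.00052443]), 'effort': array([ 9.84343642e-04, -4.23612928e+01, -3.65453017e+01,  2.27313421e-05,
        6.91513473e-03,  9.94447362e-06]), 'tool_pos': array([0.20966826, 0.61462526, 0.2300961 ]), 'eef_rot': array([-5.14085383e-01, -3.09875657e+00,  3.07429007e-03]), 'ft_force': array([-0.00972967,  0.35644936, -1.03068316]), 'wrist_torque': array([-0.00253384,  0.00391296,  0.02381847]), 'grasp_force': 0.0, 'gripper_width': 0.9988442849831228}
top (array([0.43358687, 0.01294298, 1.35185935]), array([ 0.09274288,  0.00114175, -0.9956967 ]))
side (array([0.1436857 , 0.95078246, 0.93264827]), array([ 0.29840798, -0.71957448, -0.62741769]))
```

View pics/top0.png

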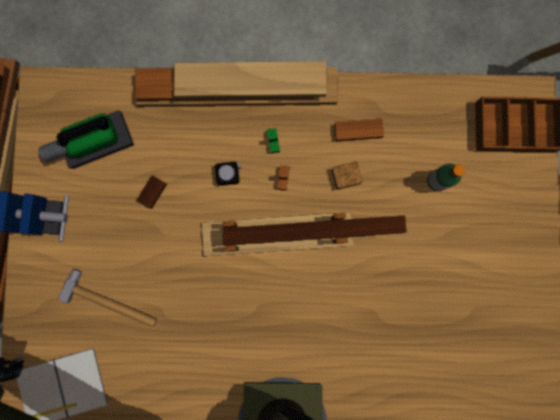

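View pics/side0.png

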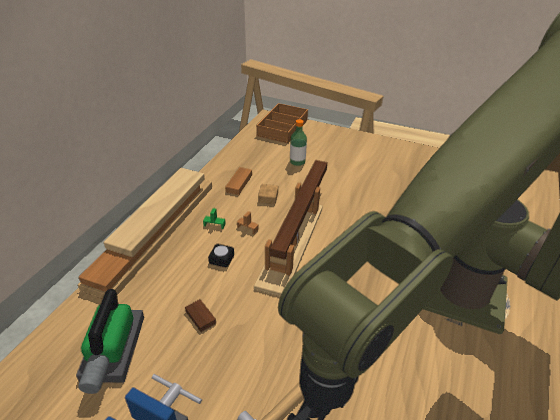

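The top view shows the rail from (223,233) to (405,224). Its overhang is on the right, so the free rear end is near (405,224) and it slides left, towards world +y. There are two saddle shapes: green at (273,140) and wooden brown at (283,178). The brown one fits "wooden", and the green one is the look-alike to leave alone. I'll confirm with an enlarged crop and measure.

```bash
cat > m.py <<'E'
from h import *
im=cv2.imread("pics/top0.png")
print("base",plane("top",283,410,0),"TCPpx",proj("top",[.21,.615,.231]))
hsv=cv2.cvtColor(im,cv2.COLOR_BGR2HSV)
for p in [(380,226),(300,231),(280,178),(230,225),(210,240),(245,245),(265,222),(300,270),(287,178)]: print(p,hsv[p[1],p[0]])
c=cv2.resize(im[125:265,190:420],None,fx=3.4,fy=3.4,interpolation=cv2.INTER_CUBIC); cv2.imwrite("pics/crop.png",c)
E
python3 m.py
```

```text
base [ 0.03306407 -0.0022678   0.        ] TCPpx [  3.94432104 354.07648693]
(380, 226) [ 12 215  64]
(300, 231) [  6 199  55]
(280, 178) [ 15 245  51]
(230, 225) [ 11 184  93]
(210, 240) [ 17 129 136]
(245, 245) [ 17 130 155]
(265, 222) [ 18 129 160]
(300, 270) [ 17 148 150]
(287, 178) [ 14 164  90]
```

View pics/crop.png

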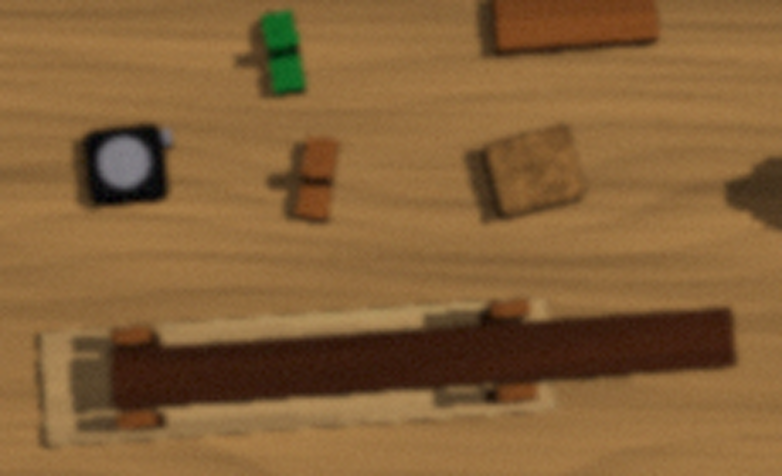

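The crop confirms that the brown wooden saddle at (283,178) has a plate, legs and a tab, and that the green one at (273,140) is the look-alike. The guide posts show as four brown blocks.

```bash
cat > m2.py <<'E'
from h import *
f=lambda x,y,z: plane("top",190+(x+.5)/3.4-.5,125+(y+.5)/3.4-.5,z)
P={k:f(*v) for k,v in dict(rFL=(112,347,.105),rRL=(732,309,.105),rRR=(735,365,.105),rFR=(112,405,.105)).items()}
for k,v in P.items(): print(k,v.round(4))
yb=f(547,300,.016);bs=[f(*p,.016) for p in[(42,335),(48,446),(553,410),(545,300)]]
print("base",np.round(bs,4),"c",np.mean(bs,0))
posts=[np.mean([f(*p,.106) for p in q],0) for q in [((112,328),(158,346)),((117,411),(162,429)),((487,300),(528,320)),((494,384),(537,402))]]
print("posts",np.round(posts,4))
fr=(posts[0]+posts[1])/2; re=(posts[2]+posts[3])/2; d=fr-re; print("len",np.linalg.norm(d)); d/=np.linalg.norm(d)
ful=(fr+re)/2+d*.02; print("fulcrum",ful,"base-ctr est",np.mean(bs,0),"dir",d,np.degrees(np.arctan2(d[1],d[0])))
rear=(P['rRL']+P['rRR'])/2;front=(P['rFL']+P['rFR'])/2;e=front-rear;print("rail len",np.linalg.norm(e),"dir",e/np.linalg.norm(e),"rear",rear,"mid behind",(ful-(front+rear)/2)@d)
s=[f(*p,.024) for p in[(303,137),(338,140),(328,220),(292,218)]];print("saddle",np.round(s,4),np.mean(s,0)); a=(s[2]+s[3]-s[0]-s[1])/2;print("len",np.linalg.norm(a),"ang",np.degrees(np.arctan2(a[1],a[0])))
st=read_state();R=cv2.Rodrigues(st["eef_rot"])[0];print(R.round(3))
E
python3 m2.py
```

```text
rFL [0.5054 0.1569 0.105 ]
rRL [ 0.5411 -0.2988  0.105 ]
rRR [ 0.4999 -0.3007  0.105 ]
rFR [0.463  0.1557 0.105 ]
base [[ 0.5191  0.2225  0.016 ]
 [ 0.4322  0.2151  0.016 ]
 [ 0.4669 -0.1799  0.016 ]
 [ 0.5534 -0.1732  0.016 ]] c [0.49291966 0.02109609 0.016     ]
posts [[ 0.513   0.1401  0.106 ]
 [ 0.4524  0.1352  0.106 ]
 [ 0.5375 -0.1331  0.106 ]
 [ 0.4766 -0.1394  0.106 ]]
len 0.2749989540726357
fulcrum [0.49311003 0.02062977 0.106     ] base-ctr est [0.49291966 0.02109609 0.016     ] dir [-0.08868771  0.99605948  0.        ] 95.08811623370752
rail len 0.45748141722906494 dir [-0.07932721  0.99684863  0.        ] rear [ 0.52050126 -0.29974574  0.105     ] mid behind 0.09281171337339812
saddle [[ 0.6789  0.0198  0.024 ]
 [ 0.6769 -0.0079  0.024 ]
 [ 0.613  -0.001   0.024 ]
 [ 0.6141  0.0274  0.024 ]] [0.64573748 0.00960154 0.024     ]
len 0.06471186153050149 ang 173.58985025929059
[[-0.946  0.323 -0.001]
 [ 0.323  0.946 -0.002]
 [ 0.    -0.002 -1.   ]]
```

```bash
python3 -c "
from h import *
print('glue top',plane('top',458,170,.165),'base',plane('top',436,183,0))"
R='{"rotation":[0,0,0.962],"delta_pos":[0,0,0],"jaw":-1}'
python3 -m pendant '[{"rotation":[0,0,0.962],"delta_pos":[0,0,0],"jaw":-1},{"rotation":[0,0,0.962],"delta_pos":[0,0,0],"jaw":-1},{"rotation":[0,0,0.962],"delta_pos":[0,0,0],"jaw":-1},{"rotation":[0,0,0.962],"delta_pos":[0,0,0],"jaw":-1},{"rotation":[0,0,0.962],"delta_pos":[0,0,0],"jaw":-1},{"rotation":[0,0,0.962],"delta_pos":[0,0,0],"jaw":-1},{"rotation":[0,0,0.962],"delta_pos":[0,0,0],"jaw":-1},{"rotation":[0,0,0.962],"delta_pos":[0,0,0],"jaw":-1},{"rotation":[0,0,0.962],"delta_pos":[0,0,0],"jaw":-1},{"rotation":[0,0,0.962],"delta_pos":[0,0,0],"jaw":-1},{"rotation":[0,0,0.962],"delta_pos":[0,0,0],"jaw":-1},{"rotation":[0,0,0.962],"delta_pos":[0,0,0],"jaw":-1},{"rotation":[0,0,0.962],"delta_pos":[0,0,0],"jaw":-1},{"rotation":[0,0,0.962],"delta_pos":[0,0,0],"jaw":-1},{"rotation":[0,0,0.962],"delta_pos":[0,0,0],"jaw":-1}]'
python3 -m pendant '[{"rotation":[0,0,0],"delta_pos":[-0.95,0.23,0],"jaw":-1},{"rotation":[0,0,0],"delta_pos":[-0.95,0.23,0],"jaw":-1},{"rotation":[0,0,0],"delta_pos":[-0.95,0.23,0],"jaw":-1},{"rotation":[0,0,0],"delta_pos":[-0.95,0.23,0],"jaw":-1},{"rotation":[0,0,0],"delta_pos":[-0.95,0.23,0],"jaw":-1},{"rotation":[0,0,0],"delta_pos":[-0.95,0.23,0],"jaw":-1},{"rotation":[0,0,0],"delta_pos":[-0.95,0.23,0],"jaw":-1},{"rotation":[0,0,0],"delta_pos":[-0.95,0.23,0],"jaw":-1},{"rotation":[0,0,0],"delta_pos":[-0.95,0.23,0],"jaw":-1},{"rotation":[0,0,0],"delta_pos":[-0.95,0.23,0],"jaw":-1},{"rotation":[0,0,0],"delta_pos":[-0.95,0.23,0],"jaw":-1},{"rotation":[0,0,0],"delta_pos":[-0.95,0.23,0],"jaw":-1},{"rotation":[0,0,0],"delta_pos":[-0.95,0.23,0],"jaw":-1},{"rotation":[0,0,0],"delta_pos":[-0.95,0.23,0],"jaw":-1},{"rotation":[0,0,0],"delta_pos":[-0.95,0.23,0],"jaw":-1},{"rotation":[0,0,0],"delta_pos":[-0.95,0.23,0],"jaw":-1},{"rotation":[0,0,0],"delta_pos":[-0.95,0.23,0],"jaw":-1},{"rotation":[0,0,0],"delta_pos":[-0.95,0.23,0],"jaw":-1},{"rotation":[0,0,0],"delta_pos":[-0.95,0.23,0],"jaw":-1},{"rotation":[0,0,0],"delta_pos":[-0.95,0.23,0],"jaw":-1}]'
cat > where.py <<'E'
from h import *
import sys
s=read_state();R=cv2.Rodrigues(s["eef_rot"])[0];p=s["tool_pos"]
print("t",round(s["time_s"],2),"tcp",p.round(4),"z",R[:,2].round(3),"yaw_y",np.degrees(np.arctan2(R[1,1],R[0,1])).round(2),"F",s["ft_force"].round(2),"w",round(s["gripper_width"],3))
if len(sys.argv)>3: print("units to go",(R.T@(np.array(sys.argv[1:4],float)-p)/.04).round(3))
E
python3 where.py .525 -.3495 .231
```

```text
glue top [ 0.64809123 -0.41247222  0.165     ] base [ 0.64085702 -0.41066137  0.        ]
time_s: 1.98
tool_pos: [0.2098, 0.6148, 0.2305]
eef_rot: [2.125, 2.314, -0.002]
ft_force: [-0.0, -0.1, 0.1]
gripper_width: -0.002
grasp_force: 0.0
time_s: 4.47
tool_pos: [0.4597, -0.127, 0.2308]
eef_rot: [-2.122, -2.316, 0.0]
ft_force: [-0.4, 1.2, -1.0]
gripper_width: -0.002
grasp_force: 0.0
t 4.47 tcp [ 0.4597 -0.127   0.2308] z [-0.001  0.    -1.   ] yaw_y 5.0 F [-0.36  1.2  -0.99] w -0.002
units to go [-5.683  1.142 -0.007]
```

```bash

python3 -m pendant '[{"rotation":[0,0,0],"delta_pos":[-0.947,0.19,0],"jaw":-1},{"rotation":[0,0,0],"delta_pos":[-0.947,0.19,0],"jaw":-1},{"rotation":[0,0,0],"delta_pos":[-0.947,0.19,0],"jaw":-1},{"rotation":[0,0,0],"delta_pos":[-0.947,0.19,0],"jaw":-1},{"rotation":[0,0,0],"delta_pos":[-0.947,0.19,0],"jaw":-1},{"rotation":[0,0,0],"delta_pos":[-0.947,0.19,0],"jaw":-1},{"rotation":[0,0,0],"delta_pos":[0,0,0.94],"jaw":-1},{"rotation":[0,0,0],"delta_pos":[0,0,0.94],"jaw":-1},{"rotation":[0,0,0],"delta_pos":[0,0,0.94],"jaw":-1},{"rotation":[0,0,0],"delta_pos":[0,0,0.94],"jaw":-1}]' >/dev/null
python3 where.py .525 -.3495 .08
python3 - <<'E'
from h import *
a=viewer.get_image("top");b=viewer.get_image("side");cv2.imwrite("pics/t1.png",a);cv2.imwrite("pics/s1.png",b)
A=cv2.resize(a[180:280,190:440],None,fx=3,fy=3);B=cv2.resize(b[140:300,220:470],None,fx=3,fy=3)[:295]
cv2.imwrite("pics/c1.png",np.vstack([A,B]))
E
```

```text
t 5.72 tcp [ 0.5246 -0.348   0.0792] z [-0.001  0.001 -1.   ] yaw_y 5.02 F [-0.41  0.15  0.34] w 0.0
units to go [-0.038  0.007 -0.021]
```

View pics/c1.png

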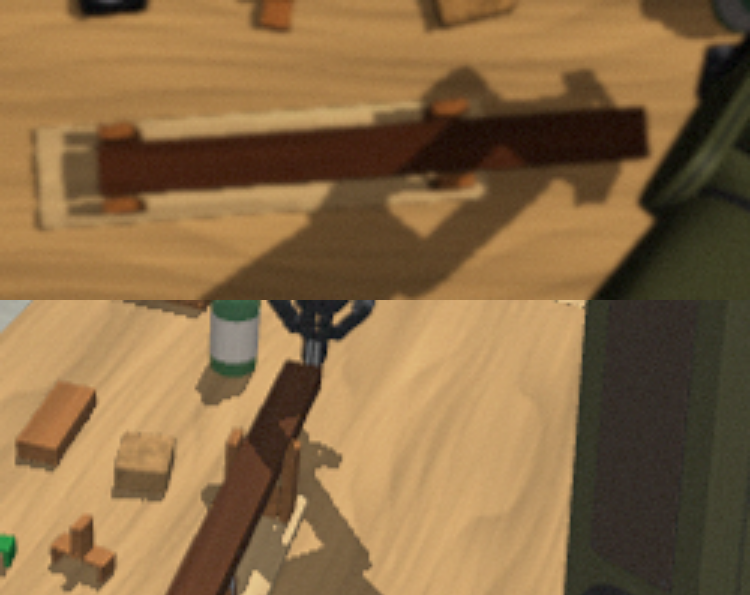

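```bash

python3 -m pendant '[{"rotation":[0,0,0],"delta_pos":[0.2,0,-0.02],"jaw":-1},{"rotation":[0,0,0],"delta_pos":[0.2,0,0],"jaw":-1},{"rotation":[0,0,0],"delta_pos":[0.2,0,0],"jaw":-1},{"rotation":[0,0,0],"delta_pos":[0.1,0,0],"jaw":-1},{"rotation":[0,0,0],"delta_pos":[0.05,0,0],"jaw":-1},{"rotation":[0,0,0],"delta_pos":[0.05,0,0],"jaw":-1},{"rotation":[0,0,0],"delta_pos":[0.05,0,0],"jaw":-1},{"rotation":[0,0,0],"delta_pos":[0.05,0,0],"jaw":-1},{"rotation":[0,0,0],"delta_pos":[0.05,0,0],"jaw":-1},{"rotation":[0,0,0],"delta_pos":[0.05,0,0],"jaw":-1},{"rotation":[0,0,0],"delta_pos":[0.05,0,0],"jaw":-1}]' >/dev/null
python3 where.py .5205 -.2997 .08
cat > chk.py <<'E'
from h import *
# masks: rail = dark red-brown; measure in side and top
def railmask(n,im):
    h=cv2.cvtColor(im,cv2.COLOR_BGR2HSV); m=cv2.inRange(h,(0,120,15),(13,255,115))
    K=np.zeros_like(m)
    cv2.fillPoly(K,[np.array([proj(n,p) for p in ((.57,-.34,.09),(.42,-.34,.09),(.38,.32,.09),(.54,.32,.09))]).astype(int)],255)
    m&=K; k,l,s,c=cv2.connectedComponentsWithStats(m); i=1+np.argmax(s[1:,4]); return (l==i),s[i],c[i]
if __name__=="__main__":
    ims={n:viewer.get_image(n) for n in("top","side")}
    import time
    for n,im in ims.items():
        cv2.imwrite(f"pics/{n}_{read_state()['time_s']:.2f}.png",im)
        m,s,c=railmask(n,im); print(n,"bbox x0,y0,x1,y1",s[0],s[1],s[0]+s[2],s[1]+s[3],"area",s[4])
E
python3 chk.py
```

```text
t 7.2 tcp [ 0.5214 -0.3067  0.0818] z [ 0.    -0.001 -1.   ] yaw_y 5.01 F [-0.71 -2.69 -1.22] w 0.001
units to go [ 0.175 -0.006  0.045]
top bbox x0,y0,x1,y1 221 214 401 247 area 2989
side bbox x0,y0,x1,y1 265 161 327 264 area 1569
```

```bash

python3 -m pendant '[{"rotation":[0,0,0],"delta_pos":[0.06,0,0],"jaw":-1},{"rotation":[0,0,0],"delta_pos":[0.06,0,0],"jaw":-1},{"rotation":[0,0,0],"delta_pos":[0.06,0,0],"jaw":-1},{"rotation":[0,0,0],"delta_pos":[0.06,0,0],"jaw":-1},{"rotation":[0,0,0],"delta_pos":[0.06,0,0],"jaw":-1},{"rotation":[0,0,0],"delta_pos":[0.06,0,0],"jaw":-1},{"rotation":[0,0,0],"delta_pos":[0.06,0,0],"jaw":-1},{"rotation":[0,0,0],"delta_pos":[0.06,0,0],"jaw":-1},{"rotation":[0,0,0],"delta_pos":[0.06,0,0],"jaw":-1},{"rotation":[0,0,0],"delta_pos":[0.06,0,0],"jaw":-1},{"rotation":[0,0,0],"delta_pos":[0.06,0,0],"jaw":-1},{"rotation":[0,0,0],"delta_pos":[0.06,0,0],"jaw":-1},{"rotation":[0,0,0],"delta_pos":[0.06,0,0],"jaw":-1},{"rotation":[0,0,0],"delta_pos":[0.06,0,0],"jaw":-1},{"rotation":[0,0,0],"delta_pos":[0.06,0,0],"jaw":-1}]' >/dev/null
python3 where.py
python3 -m pendant '[{"rotation":[0,0,0],"delta_pos":[-0.2,0,0],"jaw":-1},{"rotation":[0,0,0],"delta_pos":[0,0,0],"jaw":-1},{"rotation":[0,0,0],"delta_pos":[0,0,0],"jaw":-1}]' >/dev/null
python3 where.py
python3 chk.py
python3 - <<'E'
import cv2,glob,os
f=sorted(glob.glob('pics/side_*.png'),key=os.path.getmtime)[-1]; g=sorted(glob.glob('pics/top_*.png'),key=os.path.getmtime)[-1]
import numpy as np
A=cv2.resize(cv2.imread(g)[190:270,190:440],None,fx=3,fy=3);B=cv2.resize(cv2.imread(f)[150:300,200:450],None,fx=3,fy=3)[:350]
cv2.imwrite('pics/c2.png',np.vstack([A,B]))
E
```

```text
t 9.18 tcp [ 0.5182 -0.2704  0.0818] z [ 0. -0. -1.] yaw_y 5.02 F [ 0.63 -2.01 -0.47] w 0.001
t 9.55 tcp [ 0.5188 -0.2784  0.0815] z [-0.     0.001 -1.   ] yaw_y 5.0 F [-0.42 -0.21 -0.06] w -0.001
top bbox x0,y0,x1,y1 206 214 389 250 area 3078
side bbox x0,y0,x1,y1 265 167 324 273 area 1727
```

View pics/c2.png

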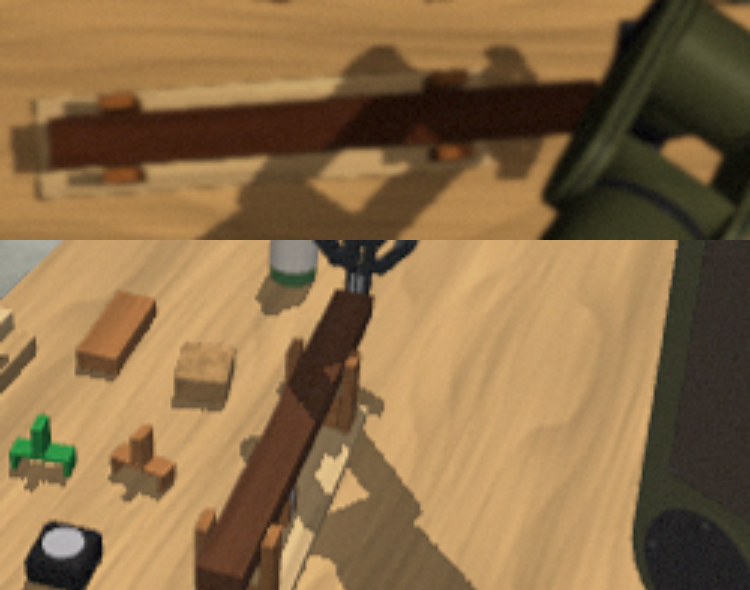

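```bash

cat > tip.py <<'E'
from h import *
import sys,os
im=viewer.get_image("side"); s=read_state(); cv2.imwrite(f"pics/side_{s['time_s']:.2f}.png",im)
m=cv2.inRange(cv2.cvtColor(im,cv2.COLOR_BGR2HSV),(0,120,15),(13,255,115)); m[:135]=0;m[320:]=0;m[:,:255]=0;m[:,335:]=0
k,l,st,c=cv2.connectedComponentsWithStats(m);i=1+np.argmax(st[1:,4]);y0=st[i,1];y1=y0+st[i,3]
last=np.loadtxt("last.txt") if os.path.exists("last.txt") else (y0,y1); np.savetxt("last.txt",[y0,y1])
tip=y0<last[0]-4 or y1>last[1]+9
print("t",round(s["time_s"],2),"tcp",s["tool_pos"].round(4),"F",s["ft_force"].round(1),"y0,y1",y0,y1,"TIPPED" if tip else "")
sys.exit(int(tip))
E
python3 tip.py
python3 -m pendant '[{"rotation":[0,0,0],"delta_pos":[0.1,0,0],"jaw":-1},{"rotation":[0,0,0],"delta_pos":[0.1,0,0],"jaw":-1},{"rotation":[0,0,0],"delta_pos":[0.06,0,0],"jaw":-1},{"rotation":[0,0,0],"delta_pos":[0.06,0,0],"jaw":-1},{"rotation":[0,0,0],"delta_pos":[0,0,0],"jaw":-1},{"rotation":[0,0,0],"delta_pos":[-0.2,0,0],"jaw":-1},{"rotation":[0,0,0],"delta_pos":[0,0,0],"jaw":-1},{"rotation":[0,0,0],"delta_pos":[0,0,0],"jaw":-1},{"rotation":[0,0,0],"delta_pos":[0,0,0],"jaw":-1}]' >/dev/null && python3 tip.py &&
python3 -m pendant '[{"rotation":[0,0,0],"delta_pos":[0.1,0,0],"jaw":-1},{"rotation":[0,0,0],"delta_pos":[0.1,0,0],"jaw":-1},{"rotation":[0,0,0],"delta_pos":[0.06,0,0],"jaw":-1},{"rotation":[0,0,0],"delta_pos":[0.06,0,0],"jaw":-1},{"rotation":[0,0,0],"delta_pos":[0,0,0],"jaw":-1},{"rotation":[0,0,0],"delta_pos":[-0.2,0,0],"jaw":-1},{"rotation":[0,0,0],"delta_pos":[0,0,0],"jaw":-1},{"rotation":[0,0,0],"delta_pos":[0,0,0],"jaw":-1},{"rotation":[0,0,0],"delta_pos":[0,0,0],"jaw":-1}]' >/dev/null && python3 tip.py
```

```text
t 9.7 tcp [ 0.5188 -0.2784  0.0816] F [ 0.4 -0.4  0.9] y0,y1 167 275 
t 10.88 tcp [ 0.5184 -0.2736  0.0817] F [-0.6  0.4 -0.7] y0,y1 168 275 
t 12.05 tcp [ 0.518  -0.2688  0.0816] F [-0.1 -0.1 -0.1] y0,y1 169 272
```

```bash

python3 -m pendant '[{"rotation":[0,0,0],"delta_pos":[0.1,0,0],"jaw":-1},{"rotation":[0,0,0],"delta_pos":[0.1,0,0],"jaw":-1},{"rotation":[0,0,0],"delta_pos":[0.06,0,0],"jaw":-1},{"rotation":[0,0,0],"delta_pos":[0.06,0,0],"jaw":-1},{"rotation":[0,0,0],"delta_pos":[0,0,0],"jaw":-1},{"rotation":[0,0,0],"delta_pos":[-0.2,0,0],"jaw":-1},{"rotation":[0,0,0],"delta_pos":[0,0,0],"jaw":-1},{"rotation":[0,0,0],"delta_pos":[0,0,0],"jaw":-1},{"rotation":[0,0,0],"delta_pos":[0,0,0],"jaw":-1}]' >/dev/null && python3 tip.py &&
python3 -m pendant '[{"rotation":[0,0,0],"delta_pos":[0.1,0,0],"jaw":-1},{"rotation":[0,0,0],"delta_pos":[0.1,0,0],"jaw":-1},{"rotation":[0,0,0],"delta_pos":[0.06,0,0],"jaw":-1},{"rotation":[0,0,0],"delta_pos":[0.06,0,0],"jaw":-1},{"rotation":[0,0,0],"delta_pos":[0,0,0],"jaw":-1},{"rotation":[0,0,0],"delta_pos":[-0.2,0,0],"jaw":-1},{"rotation":[0,0,0],"delta_pos":[0,0,0],"jaw":-1},{"rotation":[0,0,0],"delta_pos":[0,0,0],"jaw":-1},{"rotation":[0,0,0],"delta_pos":[0,0,0],"jaw":-1}]' >/dev/null && python3 tip.py &&
python3 -m pendant '[{"rotation":[0,0,0],"delta_pos":[0.1,0,0],"jaw":-1},{"rotation":[0,0,0],"delta_pos":[0.1,0,0],"jaw":-1},{"rotation":[0,0,0],"delta_pos":[0.06,0,0],"jaw":-1},{"rotation":[0,0,0],"delta_pos":[0.06,0,0],"jaw":-1},{"rotation":[0,0,0],"delta_pos":[0,0,0],"jaw":-1},{"rotation":[0,0,0],"delta_pos":[-0.2,0,0],"jaw":-1},{"rotation":[0,0,0],"delta_pos":[0,0,0],"jaw":-1},{"rotation":[0,0,0],"delta_pos":[0,0,0],"jaw":-1},{"rotation":[0,0,0],"delta_pos":[0,0,0],"jaw":-1}]' >/dev/null && python3 tip.py &&
python3 -m pendant '[{"rotation":[0,0,0],"delta_pos":[0.1,0,0],"jaw":-1},{"rotation":[0,0,0],"delta_pos":[0.1,0,0],"jaw":-1},{"rotation":[0,0,0],"delta_pos":[0.06,0,0],"jaw":-1},{"rotation":[0,0,0],"delta_pos":[0.06,0,0],"jaw":-1},{"rotation":[0,0,0],"delta_pos":[0,0,0],"jaw":-1},{"rotation":[0,0,0],"delta_pos":[-0.2,0,0],"jaw":-1},{"rotation":[0,0,0],"delta_pos":[0,0,0],"jaw":-1},{"rotation":[0,0,0],"delta_pos":[0,0,0],"jaw":-1},{"rotation":[0,0,0],"delta_pos":[0,0,0],"jaw":-1}]' >/dev/null && python3 tip.py
```

```text
t 13.22 tcp [ 0.5176 -0.264   0.0816] F [-0.2 -0.3 -0.4] y0,y1 169 274 
t 14.4 tcp [ 0.5171 -0.2592  0.0816] F [-0.5  0.  -0.2] y0,y1 170 275 
t 15.57 tcp [ 0.5167 -0.2545  0.0816] F [-0.  -0.7 -0.4] y0,y1 170 277 
t 16.75 tcp [ 0.5163 -0.2497  0.0816] F [-0.5  0.4  0.5] y0,y1 166 283
```

```bash
python3 tip.py; python3 chk.py
python3 - <<'E'
import cv2,glob,os
import numpy as np
f=sorted(glob.glob('pics/side_*.png'),key=os.path.getmtime)
B=[cv2.resize(cv2.imread(x)[150:300,225:355],None,fx=3,fy=3) for x in ('pics/side_15.57.png',f[-1])]
cv2.imwrite('pics/c3.png',np.hstack(B))
E
```

```text
t 16.8 tcp [ 0.5163 -0.2497  0.0816] F [0.1 0.5 0.3] y0,y1 166 282 
top bbox x0,y0,x1,y1 194 214 377 251 area 3034
side bbox x0,y0,x1,y1 261 166 322 282 area 1893
```

View pics/c3.png

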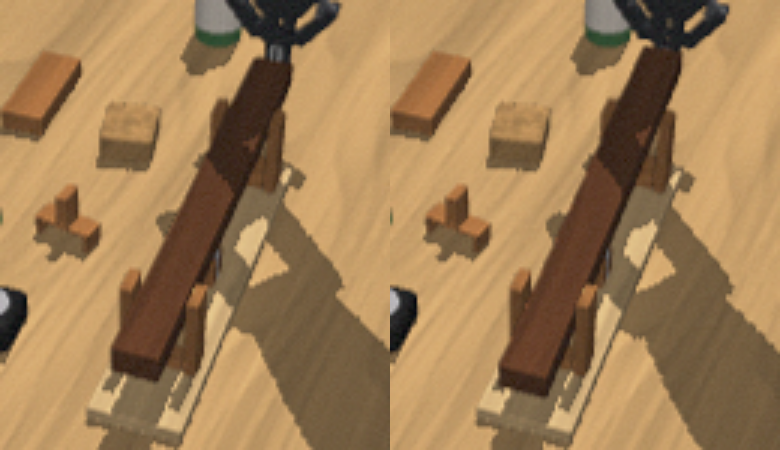

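The rail has tipped and settled on the front dowel: in the right panel the front end (525,380) is lower than before and the rear end is raised. I'll back off and fetch the saddle, refining its position from the side view.

```bash

python3 -m pendant '[{"rotation":[0,0,0],"delta_pos":[-0.9,0,0],"jaw":-1},{"rotation":[0,0,0.6225],"delta_pos":[0,0,-1],"jaw":0},{"rotation":[0,0,0.6225],"delta_pos":[0,0,-1],"jaw":0},{"rotation":[0,0,0.6225],"delta_pos":[0,0,-1],"jaw":0},{"rotation":[0,0,0.6225],"delta_pos":[0,0,-1],"jaw":0}]' >/dev/null
python3 tip.py
python3 where.py .6457 .0096 .15
python3 - <<'E'
from h import *
im=viewer.get_image("side");cv2.imwrite("pics/s5.png",im)
im2=viewer.get_image("top");cv2.imwrite("pics/t5.png",im2)
# saddle mask in both
for n,i,(r0,r1,c0,c1),z in(("side",im,(205,242,232,262),.06),("top",im2,(160,196,268,298),.024)):
    h=cv2.cvtColor(i,cv2.COLOR_BGR2HSV); m=cv2.inRange(h,(3,150,60),(12,255,255)); q=np.zeros_like(m);q[r0:r1,c0:c1]=m[r0:r1,c0:c1]
    ys,xs=np.nonzero(q); print(n,len(xs),xs.min(),xs.max(),ys.min(),ys.max(),"mean",xs.mean(),ys.mean(), plane(n,xs.mean(),ys.mean(),z))
print("tabtop side",plane("side",225+(458-390)/3,150+190/3,.06))
for p in [(.6457,.0096,.06),(.6457,.0096,.024)]: print(proj("side",p),proj("top",p))
A=cv2.resize(im[190:260,215:295],None,fx=6,fy=6);B=cv2.resize(im2[150:220,250:316],None,fx=6,fy=6);cv2.imwrite("pics/c5.png",np.hstack([A,B])[:600,:800])
E
```

```text
t 17.57 tcp [ 0.5218 -0.2871  0.2502] F [ 2.4 -0.6  4.7] y0,y1 165 283 
t 17.57 tcp [ 0.5218 -0.2871  0.2502] z [ 0.009 -0.006 -1.   ] yaw_y -6.54 F [ 2.43 -0.6   4.74] w 0.502
units to go [7.735 2.209 2.489]
side 3 244 250 216 225 mean 247.0 220.0 [0.62944227 0.03453581 0.06      ]
top 41 278 287 167 188 mean 282.1951219512195 176.65853658536585 [0.64718028 0.01009708 0.024     ]
tabtop side [0.64162592 0.00558778 0.06      ]
[245.86865158 213.74203391] [282.44230681 175.02869537]
[246.23286713 222.7751383 ] [282.37131041 177.20770304]
```

View pics/c5.png

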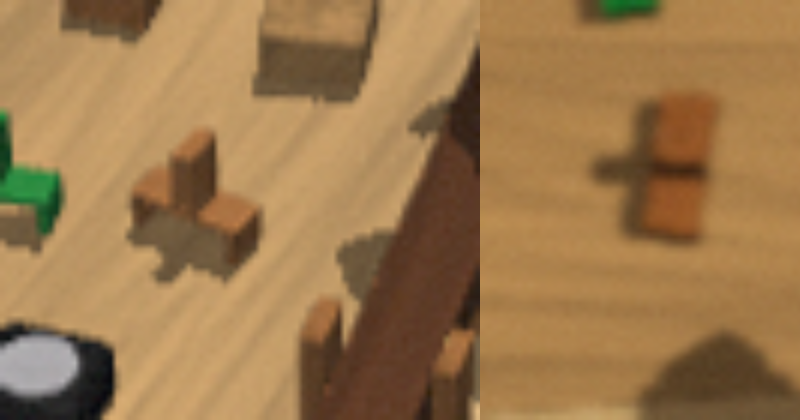

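The side crop shows the tab top centred at (194,146) and the top crop shows the plate centred at (679,166). Together they put the saddle at about (0.645, 0.008). The rail is still tipped.

```bash

python3 -m pendant '[{"rotation":[0,0,0],"delta_pos":[0.96,0.275,0],"jaw":0},{"rotation":[0,0,0],"delta_pos":[0.96,0.275,0],"jaw":0},{"rotation":[0,0,0],"delta_pos":[0.96,0.275,0],"jaw":0},{"rotation":[0,0,0],"delta_pos":[0.96,0.275,0],"jaw":0},{"rotation":[0,0,0],"delta_pos":[0.96,0.275,0],"jaw":0},{"rotation":[0,0,0],"delta_pos":[0.96,0.275,0],"jaw":0},{"rotation":[0,0,0],"delta_pos":[0.96,0.275,0],"jaw":0},{"rotation":[0,0,0],"delta_pos":[0.96,0.275,0],"jaw":0},{"rotation":[0,0,0],"delta_pos":[0,0,1],"jaw":0},{"rotation":[0,0,0],"delta_pos":[0,0,1],"jaw":0},{"rotation":[0,0,0],"delta_pos":[0,0,1],"jaw":0},{"rotation":[0,0,0],"delta_pos":[0,0,1],"jaw":0},{"rotation":[0,0,0],"delta_pos":[0,0,0],"jaw":0},{"rotation":[0,0,0],"delta_pos":[0,0,0],"jaw":0}]' >/dev/null
python3 where.py .645 .008 .032
```

```text
t 19.43 tcp [0.6415 0.0098 0.0823] z [ 0.001 -0.    -1.   ] yaw_y -6.39 F [-0.39  0.15  0.69] w 0.498
units to go [-0.035  0.091  1.258]
```

```bash

python3 -m pendant '[{"rotation":[0,0,0],"delta_pos":[-0.035,0.09,0.6],"jaw":0},{"rotation":[0,0,0],"delta_pos":[0,0,0.5],"jaw":0},{"rotation":[0,0,0],"delta_pos":[0,0,0.16],"jaw":0},{"rotation":[0,0,0],"delta_pos":[0,0,0],"jaw":0},{"rotation":[0,0,0],"delta_pos":[0,0,0],"jaw":-1},{"rotation":[0,0,0],"delta_pos":[0,0,0],"jaw":-1},{"rotation":[0,0,0],"delta_pos":[0,0,0],"jaw":-1},{"rotation":[0,0,0],"delta_pos":[0,0,0],"jaw":-1},{"rotation":[0,0,0],"delta_pos":[0,0,0],"jaw":-1},{"rotation":[0,0,0],"delta_pos":[0,0,0],"jaw":-1}]'
python3 where.py
```

```text
time_s: 20.68
tool_pos: [0.6455, 0.008, 0.0325]
eef_rot: [2.341, 2.093, 0.002]
ft_force: [0.2, -0.8, 5.9]
gripper_width: 0.127
grasp_force: 59.6
t 20.68 tcp [0.6455 0.008  0.0325] z [ 0.002 -0.    -1.   ] yaw_y -6.39 F [ 0.18 -0.83  5.87] w 0.127
```

```bash

python3 -m pendant '[{"rotation":[0,0,0],"delta_pos":[0,0,-0.5],"jaw":-1},{"rotation":[0,0,0],"delta_pos":[0,0,-0.9],"jaw":-1},{"rotation":[0,0,0],"delta_pos":[0,0,-0.9],"jaw":-1},{"rotation":[0,0,0],"delta_pos":[0,0,-0.9],"jaw":-1},{"rotation":[0,0,-0.6225],"delta_pos":[0,0,-0.5],"jaw":-1},{"rotation":[0,0,-0.6225],"delta_pos":[0,0,0],"jaw":-1},{"rotation":[0,0,-0.6225],"delta_pos":[0,0,0],"jaw":-1},{"rotation":[0,0,-0.6225],"delta_pos":[0,0,0],"jaw":-1},{"rotation":[0,0,0],"delta_pos":[0,0,0],"jaw":-1}]'>/dev/null
python3 where.py .493 .021 .17
```

```text
t 21.8 tcp [0.6443 0.008  0.1796] z [-0. -0. -1.] yaw_y 4.99 F [-0.96  0.37 -1.01] w 0.128
units to go [ 0.652 -3.739  0.241]
```

```bash

python3 -m pendant '[{"rotation":[0,0,0],"delta_pos":[0.13,-0.748,0],"jaw":-1},{"rotation":[0,0,0],"delta_pos":[0.13,-0.748,0],"jaw":-1},{"rotation":[0,0,0],"delta_pos":[0.13,-0.748,0],"jaw":-1},{"rotation":[0,0,0],"delta_pos":[0.13,-0.748,0],"jaw":-1},{"rotation":[0,0,0],"delta_pos":[0.13,-0.748,0],"jaw":-1},{"rotation":[0,-0.75,0],"delta_pos":[0,0,0],"jaw":-1},{"rotation":[0,-0.75,0],"delta_pos":[0,0,0],"jaw":-1},{"rotation":[0,0,0],"delta_pos":[0,0,0],"jaw":-1},{"rotation":[0,0,0],"delta_pos":[0,0,0],"jaw":-1}]'>/dev/null
python3 where.py .4928 .0227 .1195
python3 - <<'E'
from h import *
im=viewer.get_image("side");cv2.imwrite("pics/s6.png",im)
R=cv2.Rodrigues(read_state()["eef_rot"])[0];p=read_state()["tool_pos"]
o=p+R@[0,0,.0145]
for sx in(-1,1):
  for sy in(-1,1): print("plate top corner",sx,sy,(proj("side",o+R@[sx*.013,sy*.032,-.006])-[225,170])*5)
cv2.imwrite("pics/c6.png",cv2.resize(im[170:280,225:375],None,fx=5,fy=5))
E
```

```text
t 22.93 tcp [0.4933 0.0208 0.1794] z [ 0.01  -0.119 -0.993] yaw_y 5.0 F [ 0.67 -0.07  0.12] w 0.126
units to go [ 0.226 -0.008  1.482]
plate top corner -1 -1 [399.38364595 142.58475432]
plate top corner -1 1 [289.32218481 119.17310705]
plate top corner 1 -1 [386.08232094 174.22789339]
plate top corner 1 1 [274.69966234 150.13137055]
```

View pics/c6.png

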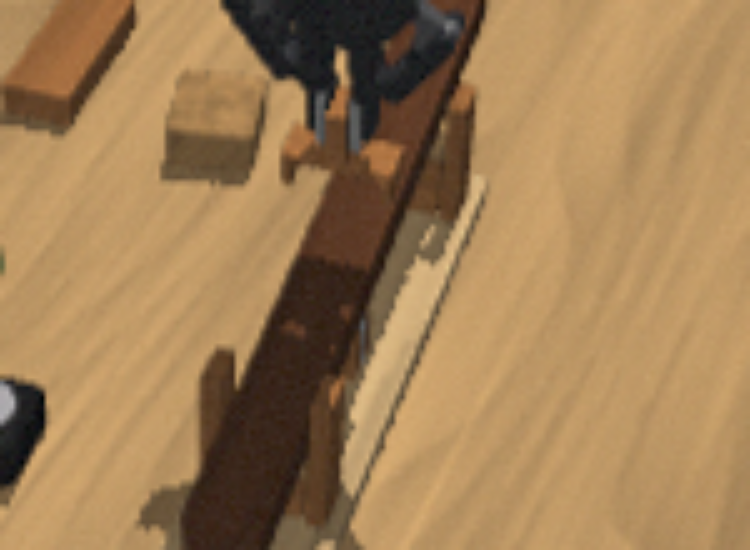

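The side crop shows the plate in the jaws, about level with its predicted corners along the rail. Before lowering, I'll measure the rail's cross position near the edge, because there is only 4 mm to spare each side.

```bash
python3 - <<'E'
from h import *
im=cv2.imread("pics/t5.png");h=cv2.cvtColor(im,cv2.COLOR_BGR2HSV)
g=im[:,:,1].astype(float)
for c in (240,255,262,270,278,286,294,300,310):
    col=cv2.GaussianBlur(g,(5,3),0)[205:262,c]; gr=np.diff(col); a=gr[:28].argmin(); b=28+gr[28:].argmax()
    z=.105
    pa=plane("top",c,205+a+.5,z);pb=plane("top",c,205+b+.5,z); print(c,205+a,205+b,"w",round(pa[0]-pb[0],4),"mid",((pa+pb)/2).round(4))
o,d=ray("side",0,0)
s6=cv2.imread("pics/s6.png")
# side: where rail top edges at fulcrum would be drawn for rail centred at x=.4945
E
```

```text
240 226 244 w 0.0448 mid [0.4843 0.1129 0.105 ]
255 225 243 w 0.0448 mid [0.4874 0.0756 0.105 ]
262 225 242 w 0.0424 mid [0.4889 0.0582 0.105 ]
270 224 251 w 0.0672 mid [0.4794 0.0381 0.105 ]
278 223 241 w 0.0449 mid [0.4934 0.0184 0.105 ]
286 206 241 w 0.0875 mid [ 0.515  -0.0012  0.105 ]
294 222 240 w 0.0449 mid [ 0.4965 -0.0214  0.105 ]
300 221 239 w 0.0449 mid [ 0.4993 -0.0364  0.105 ]
310 221 239 w 0.0449 mid [ 0.4997 -0.0613  0.105 ]
```

```bash

python3 -m pendant '[{"rotation":[0,0,0],"delta_pos":[0.226,0,0.3],"jaw":-1},{"rotation":[0,0,0],"delta_pos":[0,0,0.3],"jaw":-1},{"rotation":[0,0,0],"delta_pos":[0,0,0.2],"jaw":-1},{"rotation":[0,0,0],"delta_pos":[0,0,0.1],"jaw":-1},{"rotation":[0,0,0],"delta_pos":[0,0,0.1],"jaw":-1},{"rotation":[0,0,0],"delta_pos":[0,0,0.1],"jaw":-1},{"rotation":[0,0,0],"delta_pos":[0,0,0.1],"jaw":-1},{"rotation":[0,0,0],"delta_pos":[0,0,0.1],"jaw":-1},{"rotation":[0,0,0],"delta_pos":[0,0,0.08],"jaw":-1},{"rotation":[0,0,0],"delta_pos":[0,0,0],"jaw":-1},{"rotation":[0,0,0],"delta_pos":[0,0,0],"jaw":-1}]'>/dev/null
python3 where.py .493 .0227 .1195; python3 tip.py
python3 - <<'E'
from h import *
im=viewer.get_image("side");cv2.imwrite("pics/s7.png",im)
cv2.imwrite("pics/c7.png",cv2.resize(im[170:280,225:375],None,fx=5,fy=5))
E
```

```text
t 24.35 tcp [0.4932 0.0232 0.1236] z [ 0.011 -0.119 -0.993] yaw_y 5.02 F [0.66 0.25 0.09] w 0.127
units to go [ 0.001 -0.006  0.102]
t 24.4 tcp [0.4932 0.0232 0.1236] F [ 0.1  1.1 -0.2] y0,y1 211 283
```

View pics/c7.png

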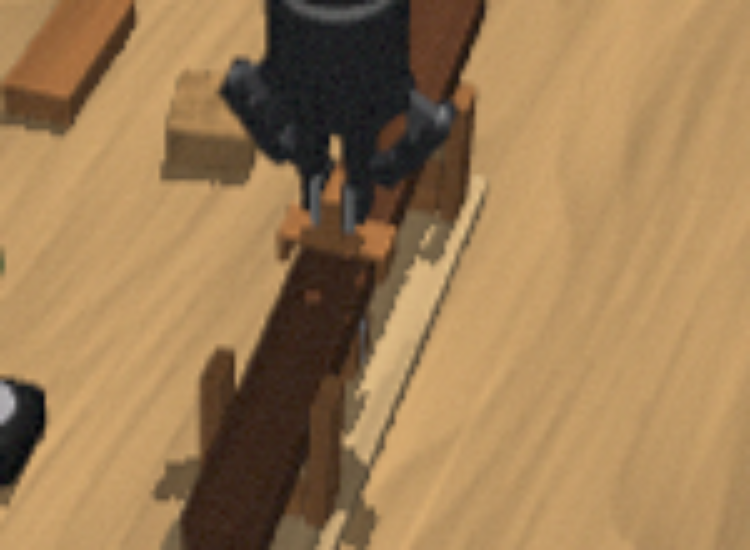

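The legs at (285,245) and (385,255) straddle the rail, and there is no force yet. I'll lower the last few millimetres slowly.

```bash

python3 -m pendant '[{"rotation":[0,0,0],"delta_pos":[0,0,0.025],"jaw":-1},{"rotation":[0,0,0],"delta_pos":[0,0,0.025],"jaw":-1},{"rotation":[0,0,0],"delta_pos":[0,0,0.02],"jaw":-1},{"rotation":[0,0,0],"delta_pos":[0,0,0],"jaw":-1}]'>/dev/null
python3 where.py .493 .0227 .1195
python3 -m pendant '[{"rotation":[0,0,0],"delta_pos":[0,0,0.015],"jaw":-1},{"rotation":[0,0,0],"delta_pos":[0,0,0],"jaw":-1}]'>/dev/null
python3 where.py .493 .0227 .1195
```

```text
t 24.95 tcp [0.4931 0.0228 0.1205] z [ 0.01  -0.119 -0.993] yaw_y 5.01 F [ 0.33 -0.29 -0.49] w 0.127
units to go [ 0.    -0.002  0.026]
t 25.2 tcp [0.4931 0.0228 0.12  ] z [ 0.01  -0.119 -0.993] yaw_y 5.02 F [ 0.52 -0.28 -0.59] w 0.129
units to go [ 0.    -0.003  0.013]
```

```bash

python3 -m pendant '[{"rotation":[0,0,0],"delta_pos":[0,0,0.012],"jaw":-1},{"rotation":[0,0,0],"delta_pos":[0,0,0],"jaw":-1}]'>/dev/null
python3 where.py
python3 -m pendant '[{"rotation":[0,0,0],"delta_pos":[0,0,0],"jaw":-0.6},{"rotation":[0,0,0],"delta_pos":[0,0,0],"jaw":-0.4},{"rotation":[0,0,0],"delta_pos":[0,0,0],"jaw":-0.3},{"rotation":[0,0,0],"delta_pos":[0,0,0],"jaw":-0.3},{"rotation":[0,0,0],"delta_pos":[0,0,0],"jaw":-0.3}]'>/dev/null
python3 where.py
python3 - <<'E'
from h import *
im=viewer.get_image("side");cv2.imwrite("pics/s8.png",im)
cv2.imwrite("pics/c8.png",cv2.resize(im[170:280,225:375],None,fx=5,fy=5))
E
```

```text
t 25.45 tcp [0.4932 0.0227 0.1199] z [ 0.011 -0.119 -0.993] yaw_y 5.02 F [-1.2   0.28  1.87] w 0.131
t 26.07 tcp [0.4931 0.0227 0.1196] z [ 0.01  -0.119 -0.993] yaw_y 5.02 F [-0.11 -0.43 -0.5 ] w 0.352
```

View pics/c8.png

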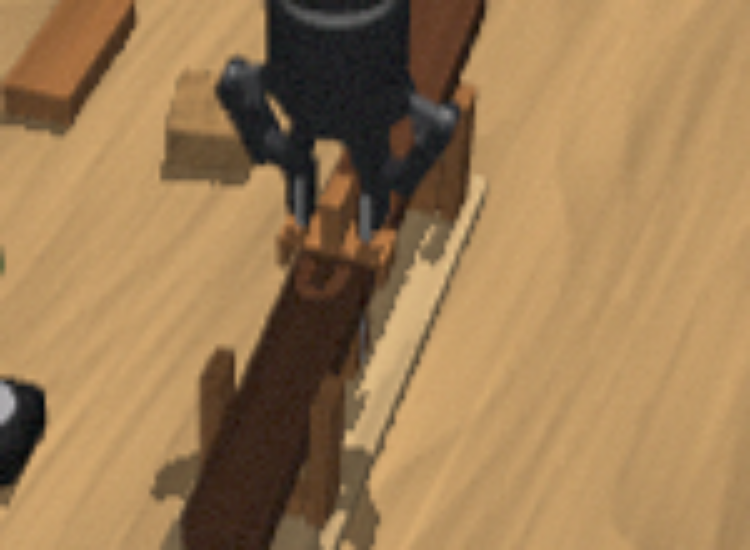

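The jaws are clear of the tab on both sides (fingers at (300,210) and (366,215)) and the saddle stands on the rail. I'll retreat along the tool axis and check numerically.

```bash

python3 -m pendant '[{"rotation":[0,0,0],"delta_pos":[0,0,-0.2],"jaw":-0.3},{"rotation":[0,0,0],"delta_pos":[0,0,-0.5],"jaw":-0.3},{"rotation":[0,0,0],"delta_pos":[0,0,-0.8],"jaw":-0.3},{"rotation":[0,0,0],"delta_pos":[0,0,-1],"jaw":-0.3},{"rotation":[0,0,0],"delta_pos":[-1,0,-0.5],"jaw":-0.3},{"rotation":[0,0,0],"delta_pos":[-1,0,0],"jaw":-0.3},{"rotation":[0,0,0],"delta_pos":[-1,0,0],"jaw":-0.3},{"rotation":[0,0,0],"delta_pos":[-1,0,0],"jaw":-0.3},{"rotation":[0,0,0],"delta_pos":[-1,0,0],"jaw":-0.3},{"rotation":[0,0,0],"delta_pos":[-1,0,0],"jaw":-0.3},{"rotation":[0,0,0],"delta_pos":[-1,0,0],"jaw":-0.3},{"rotation":[0,0,0],"delta_pos":[0,0,0],"jaw":-0.3}]'>/dev/null
python3 where.py; python3 tip.py
cat > fin.py <<'E'
from h import *
d=np.array([-.088,.996]);e=np.array([.996,.088]);F=np.array([.493,.021])
for n,pts in(("top",.111),("side",.111)):
    im=viewer.get_image(n);cv2.imwrite(f"pics/f_{n}.png",im);h=cv2.cvtColor(im,cv2.COLOR_BGR2HSV)
    c=proj(n,[.493,.021,pts]).astype(int);m=cv2.inRange(h,(4,130,75),(14,255,255));q=np.zeros_like(m);q[c[1]-22:c[1]+22,c[0]-22:c[0]+22]=m[c[1]-22:c[1]+22,c[0]-22:c[0]+22]
    k,l,s,cc=cv2.connectedComponentsWithStats(q);i=1+np.argmax(s[1:,4]);ys,xs=np.nonzero(l==i)
    r=cv2.minAreaRect(np.c_[xs,ys].astype(np.float32));p=plane(n,*r[0],pts)[:2]
    print(n,"n",len(xs),"rect",r,"centre",p,"along",(p-F)@d,"across",(p-F)@e)
E
python3 fin.py
```

```text
t 27.62 tcp [ 0.5163 -0.2421  0.2732] z [ 0.011 -0.12  -0.993] yaw_y 4.83 F [ 0.21 -0.18  0.5 ] w 0.348
t 27.68 tcp [ 0.5162 -0.2407  0.2728] F [ 0.  -0.  -0.6] y0,y1 165 283 TIPPED
top n 72 rect ((276.5, 240.5), (9.805807113647461, 9.805807113647461), 78.69007110595703) centre [0.47314427 0.02175228] along 0.002496571502568799 across -0.019710102159488173
side n 197 rect ((291.65045166015625, 218.24337768554688), (19.472923278808594, 20.97807502746582), 48.8140754699707) centre [0.4897539  0.02887466] along 0.008128814585761658 across -0.0025401479911929935
```

```bash
python3 -c "
from station import ticket
print(ticket.hand_in())"
```

```text
the job is handed in; nothing more can be done
None
```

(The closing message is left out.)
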